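# Find the rocking corner of a balance slab and wedge it firm

### The job

The stone slab for the lab balance rocks because one of the four rubber pads under it is worn thin. Press its corners in turn to find the one that gives, slide the grey plastic wedge, thin end first, under the slab's edge right beside that corner until it is just snug with the slab still level, and let go of it. Then go once round all four corners, clockwise as seen from above and starting at the wedged one, pressing each for a moment with about 10 N (never over 30 N) to show that none gives any more; do not push the slab out of its place or disturb the other things on the bench.

Things in the scene. Friction and masses are not known exactly. Their poses are not given: they have to be found in the camera images.
- slab: Pale stone slab, 220 x 220 x 22 mm, about 2.8 kg, lying loose on four rubber pads stuck to the bench; the gap under it is 10 to 14 mm (differs each time), so its top is 32 to 36 mm above the bench. Left alone it rests level. Origin: centre of the underside; x and y along its sides, z up; at yaw 0 x points away from the robot, y to its left.
- corner_1 (a point): Press point on the slab's top, 20 mm in from both sides, at the +x +y corner (far left seen from the robot). Corners 1, 2, 3, 4 follow one another clockwise seen from above.
- corner_2 (a point): The same at the +x -y corner (far right). The pads are 18 mm square, their centres 60 mm from the slab's middle along both its x and y; three carry the slab, the fourth (any of them, hidden under the slab) is 1.8 to 2.8 mm shorter.
- corner_3 (a point): The same at the -x -y corner (near right). The corner over the short pad gives when pressed with 3 to 5 N and sinks there by 2 to 4 mm (tilt 0.02 to 0.04 rad); it comes back when let go. The other three stand firm.
- corner_4 (a point): The same at the -x +y corner (near left).
- wedge: Grey plastic levelling wedge lying on the bench, 35 g, 96 mm long (its x), 26 mm wide (its y), upright sides, 4 mm thick at the thin end (+x) rising evenly by 0.18 mm per mm to 21 mm at the thick end (-x). Origin: middle of the flat underside. Grip it across its width 34 mm behind the origin, towards the thick end.
- wedge_tip (a point): Middle of the thin end, on the underside, 48 mm ahead of the origin. With its middle line 20 mm from the slab's corner the wedge slides in 8 mm clear of the pad. Pushed along the bench it moves freely until snug, 33 to 56 mm in; then the force climbs quickly, and beyond about 10 N the slab is shoved. It stays when let go.
- amber_bottle: Amber glass reagent bottle, 70 mm wide, 160 mm tall, a bystander. Origin: centre of its underside.
- white_jar: White plastic jar, 68 mm wide, 110 mm tall, a bystander. Origin: centre of its underside.
- tube_rack: Green tube rack, 100 x 200 x 45 mm with small tubes standing in it to 63 mm, a bystander. Origin: centre of its underside.
There are look-alikes about, which are no part of the job. Several things have the shape of the wedge; the one meant has the colours described above.

How it is judged:
By the outcome, as a careful person would: the job done as asked, in the order asked, and still so for the second after the job is handed in, with the robot touching nothing.
It also fails if it takes over 72 s, if anything falls off the work surface, if the arm or the gripper's body presses on something with over 40 N, if the wrist force passes 120 N, or if a joint passes its speed limit or range.

### The arm

A 6-joint arm with a two-finger parallel gripper is mounted at the origin on the work surface. World frame = base frame: x ahead of the robot, y to its left, z up, the work surface at z = 0. Lengths are in m, angles in rad, forces in N, time in s.
With the tool pointing down it reaches from about 0.325 to 0.925 m from the base axis. Payload 3.1 kg.
Tool frame: the origin (TCP) lies between the finger pads, 19 mm behind the fingertips; this is the grasp point; z points along the fingers, y is the line along which they close (so a half turn about z gives the same grasp; the last joint's range is limited). The gripper opens to 85 mm and grips with 20 to 120 N. Pads are 22 mm wide; open, the fingers measure 114 mm over their backs; the gripper's body (76 mm by 85 mm) begins 54 mm behind the grasp point. The pads swing forward as they close: fully open they stand 13 mm farther back than shut.
Start: joints at [-1.337, 0.217, 1.613, -0, 1.311, -0.112], TCP at [0.212, -0.588, 0.25] pointing down, gripper open.
Joint ranges: [-2.75, 2.75], [-0.78, 2.1], [0.31, 2.55], [-1.13, 4.27], [0.13, 2.63], [-2.58, 2.58]. Speed limits (rad/s): [2.79, 2.79, 3.14, 3.14, 3.14, 3.14].

### API

Orientations are given as a rotation vector (axis times angle).
In Python, from station import r gives the robot as it stands. Calls block until the motion is done:
- r.goto(position, orientation): joint-space move of the TCP to a pose.
- r.move_linear(position, ori=None, v=0.15, contact_N=None): straight line of the TCP; ori=None keeps the orientation; v is the mean speed in m/s. With contact_N (N) it stops when the force on the tool has changed by that much, and returns True; else False.
- r.set_joints(angles): joint-space move.
- r.gripper_to(opening, f_grip=None): finger opening in m; f_grip is the grip in N (None keeps the last); returns when the fingers have stopped.
- r.dwell(seconds).
- r.solve_ik(position, orientation): joint angles nearest the present ones, or None.
- r.state(): the state.
- r.get_image(name): name is "side" or "top" or "wrist"; returns a dict with "color" (384x512x3 uint8, blue, green, red), "range_z" (384x512 float32, m along the optical axis (not along the pixel's ray), 0 where there is no reading), "fx", "fy", "cx", "cy" (pixels), "k1" (the pictures are not rectified: a ray, as slopes to the right and down, at radius r is drawn at 1 + k1 r^2 times it, then the intrinsics apply), "R" (3x3) and "t" (3): a world point X has camera coordinates R X + t. Camera axes: x right, y down, z forward; pixel columns grow to the right and rows downward; lengths in m; the calibration is good to about 2 mm. A picture is of the moment at which its call begins.
A pose or a line that the arm cannot do raises r.PlanningError and nothing moves.
- r.job_done(): hands the job in; it is judged then, once.
The state is a dict: "time_s": time; "qpos": joint angles; "joint_velocities": joint speeds; "tau": joint torques, N m; "tool_pos": TCP position; "orientation": TCP orientation; "wrist_force": force on the tool from outside, world axes, zero at the start; "torque": the same for the moment, N m; "gripper_width": finger opening in m; "grip_force": force on a finger pad.
Only numpy, scipy, OpenCV 4.12 (cv2) and the standard library are available. Lean on these libraries where they do the work, as an engineer would, in place of code of your own. Each camera call takes 0.05 s, during which the arm holds its last target. There are 200 camera calls.

## Working session

There is one attempt and no reset: what is moved stays moved. The work goes in short steps, each a Python script; the robot and the scene stay as the last script left them, time stands still between calls to the robot, and variables do not carry over. Pictures are saved under pics/ and viewed, at most 10 in all, crops included, and the job is handed in when it is done.

```bash
ls; mkdir -p pics
python3 - <<'E'
from station import r
import cv2,numpy as np
s=r.state();print(s['time_s'],s['tool_pos'],s['orientation'],s['wrist_force'],s['gripper_width'])
ims=[]
for n in("top","side"):
    d=r.get_image(n);np.savez(f'pics/{n}0.npz',**d);cv2.imwrite(f'pics/{n}0.png',d['color'])
    print(n,d['fx'],d['fy'],d['cx'],d['cy'],d['k1'],d['R'].round(3).tolist(),d['t'].round(3))
E
```

```text
pics
0.0 [ 0.21166753 -0.58723613  0.24865548] [-3.09237261e+00 -5.39998518e-01  2.62508715e-04] [ 0.53235084 -0.12360252 -0.22389637] 0.08498583440793138
top 463.8059872710405 463.8059872710405 255.14113088955477 186.21199327015333 0.0451078341148869 [[-0.023, -1.0, -0.001], [-0.979, 0.023, -0.2], [0.2, -0.004, -0.98]] [-0.026  0.544  1.477]
side 378.3044932829361 378.3044932829361 254.6584179862807 190.07907754272614 0.01941509673527158 [[-0.985, -0.171, 0.007], [-0.134, 0.743, -0.656], [0.107, -0.647, -0.755]] [0.509 0.116 1.444]
```

View pics/top0.png

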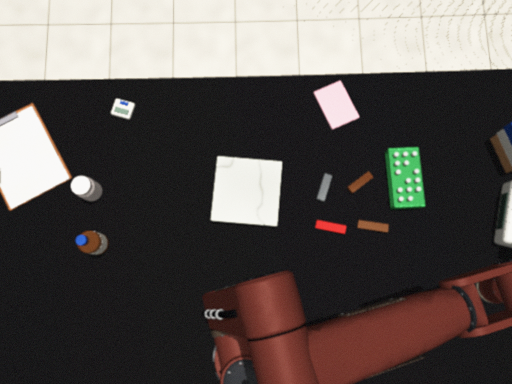

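View pics/side0.png

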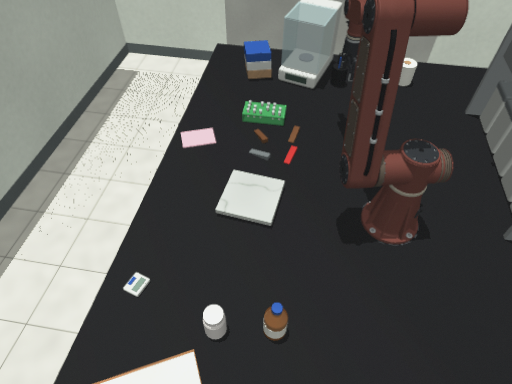

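Candidates for the wedge in the top view are grey (324,187), red (331,227), brown (360,182) and brown (373,226). I choose the grey one. The slab is at (247,190).

```bash
cat > h.py <<'E'
import numpy as np,cv2
from scipy.spatial.transform import Rotation as Ro
def ray(d,uv):
    K=np.array([[d['fx'],0,d['cx']],[0,d['fy'],d['cy']],[0,0,1]],float)
    p=cv2.undistortPoints(np.array(uv,float).reshape(-1,1,2),K,np.array([float(d['k1']),0,0,0,0]))[:,0]
    R=np.array(d['R']);return -R.T@np.array(d['t']),np.c_[p,np.ones(len(p))]@R
def plane(d,uv,z):
    o,v=ray(d,uv);return o+v*((z-o[2])/v[:,2])[:,None]
def rot(yaw): # tool down, tool x axis at yaw
    return (Ro.from_euler('z',yaw)*Ro.from_euler('x',np.pi)).as_rotvec()
def big(m,near=None):
    cs,_=cv2.findContours(m.astype(np.uint8),cv2.RETR_EXTERNAL,cv2.CHAIN_APPROX_NONE)
    if near is None:return max(cs,key=cv2.contourArea)
    cs=[c for c in cs if cv2.contourArea(c)>20]
    return min(cs,key=lambda c:np.linalg.norm(c.mean((0,1))-near))
def box(d,c,z):
    P=plane(d,c[:,0,:],z)[:,:2].astype(np.float32)
    q=cv2.minAreaRect(P*1000);return np.array(q[0])/1000,np.array(q[1]),q[2],cv2.boxPoints(q)/1000
E
python3 - <<'E'
from h import *
for n,sp,wp in(("top",(247,190),(324,187)),("side",(251,197),(260,154))):
    d=dict(np.load(f'pics/{n}0.npz'));im=d['color'].astype(int);hs=cv2.cvtColor(d['color'],cv2.COLOR_BGR2HSV)
    sat=im.max(2)-im.min(2);v=im.max(2)
    c=big((v>150)&(sat<50),sp);b=box(d,c,.034);print(n,'slab',*[x.round(3) if hasattr(x,'round') else x for x in b])
    c=big((v>60)&(v<150)&(sat<30),wp);b=box(d,c,.012);print(n,'wedge',*[x.round(3) if hasattr(x,'round') else x for x in b],c.mean((0,1)))
    # depth slab
    if n=='top':
        z=d['range_z'];ii=[(247+i,190+j) for i in range(-20,21,5) for j in range(-20,21,5)]
        o,vv=ray(d,ii);print('slab z',np.median([(o+vv[k]*z[q[1],q[0]])[2] for k,q in enumerate(ii)]))
        for nm,uv,h in(('bottle',(90,243),.08),('jar',(88,188),.06),('rack',(406,178),.05),('brown1',(360,182),.01),('brown2',(373,226),.01),('red',(331,227),.01)):print(nm,plane(d,[uv],h)[0].round(3))
d=dict(np.load('pics/top0.npz'));cv2.imwrite('pics/crop1.png',cv2.resize(d['color'][140:245,200:420],None,fx=3.5,fy=3.5,interpolation=cv2.INTER_CUBIC))
E
```

```text
top slab [ 0.535 -0.009] [221.217 221.518] 83.74681091308594 [[ 0.413 -0.107]
 [ 0.633 -0.131]
 [ 0.658  0.089]
 [ 0.437  0.113]]
top wedge [ 0.545 -0.273] [30.737 97.046] 69.19816589355469 [[ 0.495 -0.271]
 [ 0.585 -0.305]
 [ 0.596 -0.276]
 [ 0.505 -0.242]] [324.14285714 186.76190476]
slab z 0.03681884433379912
bottle [0.368 0.486 0.08 ]
jar [0.549 0.508 0.06 ]
rack [ 0.561 -0.539  0.05 ]
brown1 [ 0.559 -0.396  0.01 ]
brown2 [ 0.408 -0.428  0.01 ]
red [ 0.408 -0.289  0.01 ]
side slab [ 0.534 -0.007] [221.753 218.847] 83.6395263671875 [[ 0.413 -0.105]
 [ 0.63  -0.129]
 [ 0.655  0.091]
 [ 0.437  0.115]]
side wedge [ 0.541 -0.27 ] [47.56 97.85] 70.21525573730469 [[ 0.487 -0.276]
 [ 0.579 -0.309]
 [ 0.595 -0.264]
 [ 0.503 -0.231]] [259.8125 153.1875]
```

View pics/crop1.png

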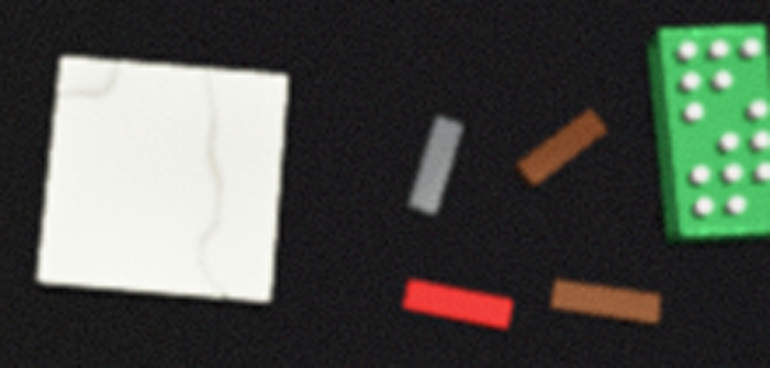

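The crop shows the grey wedge at top-view pixel (324,187), clear of the red and brown look-alikes. The slab measures 221 x 221 mm and its top is at about 35 mm, both consistent with the description. Next I press the corners with the gripper shut.

```bash
cat >> h.py <<'E'
SC=np.array([.535,-.008]);SY=-.109
def sl(x,y): c,s=np.cos(SY),np.sin(SY);return SC+np.array([c*x-s*y,s*x+c*y])
COR={1:(.09,.09),2:(.09,-.09),3:(-.09,-.09),4:(-.09,.09)}
E
python3 - <<'E'
from h import *
from station import r
o=rot(SY+.2)
r.gripper_to(0.0)
for k in(3,2,1,4):
    p=sl(*COR[k])
    if k==3: r.goto([*p,.085],o)
    else: r.move_linear([*p,.075],v=.2)
    r.move_linear([*p,.063],v=.1)
    f0=r.state()['wrist_force'][2]
    a=r.move_linear([*p,.035],v=.015,contact_N=1.5);s=r.state();z1=s['tool_pos'][2];f1=s['wrist_force'][2]-f0
    b=r.move_linear([*p,z1-.008],v=.012,contact_N=7-max(f1,0) if f1<5 else 2);s=r.state()
    print(k,a,b,round(z1,4),round(f1,2),round(s['tool_pos'][2],4),(s['wrist_force']).round(2),s['torque'].round(2),f0,s['time_s'])
    r.move_linear([*p,.075],v=.1)
E
```

```text
3 True True 0.0547 3.97 0.0547 [-0.16 -0.01  3.71] [ 0.02  0.02 -0.01] -0.0007635850726100263 4.325
2 True True 0.0523 1.32 0.0521 [-0.65  0.77  3.61] [ 0.06  0.17 -0.01] 0.2789825585176466 7.1833
1 True True 0.0547 2.6 0.0547 [ 0.16 -0.41  4.04] [0.04 0.02 0.04] 0.7137461766837961 9.9333
4 True True 0.0547 4.7 0.0547 [-0.59 -0.17  4.47] [-0.01  0.07 -0.  ] -0.25002562306640363 12.6417
```

Corner 2 (far right) gives: it stopped 2.4 mm lower than the other three, which all stopped at 0.0547. The slab's top is therefore at about 35.7 mm, the gap at about 13.7 mm, and the wedge should go snug about 54 mm in. Next is a close look at the wedge.

Run:
```python
from h import *
from station import r
w=np.array([.545,-.272])
wy=np.deg2rad(-20.5)
for yaw in (wy,wy+np.pi,wy-np.pi):
    for nm,y2 in(('a',SY+np.pi/2),('b',SY-np.pi/2)):
        print(round(yaw,2),nm,[None if q is None else np.round(q,2) for q in(r.solve_ik([*w,.1],rot(yaw)),r.solve_ik([*sl(.09,-.2),.06],rot(y2)))])
r.goto([w[0]-.03,w[1],.24],rot(wy))
r.gripper_to(.06)
d=r.get_image("wrist");np.savez('pics/w1.npz',**d);cv2.imwrite('pics/w1.png',d['color'])
print(r.state()['time_s'],-d['R'].T@d['t'],d['R'].round(2).tolist())
```

```text
-0.36 a [array([-0.58,  0.35,  1.75,  0.  ,  1.04,  1.35]), array([-0.45,  0.46,  1.69, -0.  ,  0.99, -0.35])]
-0.36 b [array([-0.58,  0.35,  1.75,  0.  ,  1.04,  1.35]), None]
2.78 a [array([-0.58,  0.35,  1.75, -0.  ,  1.04, -1.79]), array([-0.45,  0.46,  1.69, -0.  ,  0.99, -0.35])]
2.78 b [array([-0.58,  0.35,  1.75, -0.  ,  1.04, -1.79]), None]
-3.5 a [array([-0.58,  0.35,  1.75,  0.  ,  1.04, -1.79]), array([-0.45,  0.46,  1.69, -0.  ,  0.99, -0.35])]
-3.5 b [array([-0.58,  0.35,  1.75,  0.  ,  1.04, -1.79]), None]
15.1417 [ 0.58235287 -0.29734272  0.3627237 ] [[-0.35, -0.94, -0.0], [-0.9, 0.34, 0.28], [-0.26, 0.1, -0.96]]
```

View pics/w1.png

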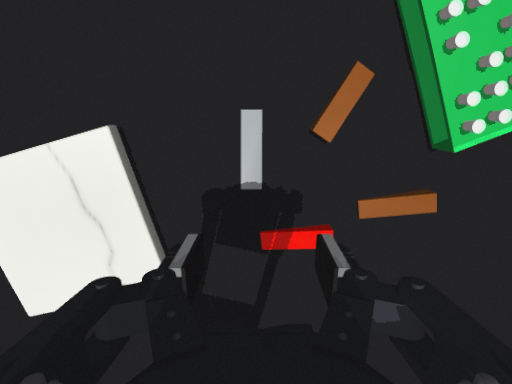

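The wrist view shows the grey wedge at (252,150), from rows 110 to 189 and unobstructed. The slab is on the left, its far-right corner near (113,126). Depth along the wedge will show which end is thin.

Run:
```python
from h import *
d=dict(np.load('pics/w1.npz'));im=d['color'].astype(int);v=im.max(2);sat=v-im.min(2)
c=big((v>75)&(v<235)&(sat<30),(252,150));print(cv2.boundingRect(c))
m=np.zeros(v.shape,np.uint8);cv2.drawContours(m,[c],-1,1,-1);m=cv2.erode(m,np.ones((3,3)))
ys,xs=np.nonzero(m&(d['range_z']>0));o,V=ray(d,np.c_[xs,ys]);P=o+V*d['range_z'][ys,xs][:,None]
for a in range(ys.min(),ys.max(),8):
    s=(ys>=a)&(ys<a+8);print(a,np.median(P[s],0).round(4))
A=np.c_[P[:,:2],np.ones(len(P))];co=np.linalg.lstsq(A,P[:,2],rcond=None)[0];print('grad',co)
for z in(.0045,.0205):
  b=box(d,c,z);print(z,b[0],b[1],b[3].round(4).tolist())
# slab edges: white top (brighter) corner
c2=big((v>150)&(sat<40),(80,220));q=cv2.approxPolyDP(c2,6,True)[:,0];print(np.c_[q,plane(d,q,.0357)[:,:2].round(4)])
```

```text
(240, 109, 23, 80)
110 [ 0.5848 -0.2879  0.0038]
118 [ 0.576  -0.2847  0.0055]
126 [ 0.5673 -0.2806  0.0071]
134 [ 0.5585 -0.2768  0.0088]
142 [ 0.5496 -0.2733  0.0107]
150 [ 0.5405 -0.2699  0.0124]
158 [ 0.5315 -0.2666  0.0141]
166 [ 0.5224 -0.2631  0.0158]
174 [ 0.5133 -0.2597  0.0176]
182 [ 0.5049 -0.2572  0.0193]
grad [-0.16966968  0.06454179  0.12150289]
0.0045 [ 0.54364941 -0.27130789] [27.46353722 99.75933838] [[0.49219998717308044, -0.26589998602867126], [0.585099995136261, -0.30230000615119934], [0.5950999855995178, -0.2766999900341034], [0.5022000074386597, -0.24040000140666962]]
0.0205 [ 0.54537811 -0.27247076] [26.23685455 95.30357361] [[0.49619999527931213, -0.267300009727478], [0.5849999785423279, -0.3019999861717224], [0.5945000052452087, -0.2775999903678894], [0.5058000087738037, -0.24289999902248383]]
[[ 1.070e+02  1.260e+02  6.303e-01 -1.299e-01]
 [ 0.000e+00  1.570e+02  6.463e-01  1.140e-02]
 [ 0.000e+00  2.650e+02  5.230e-01  9.950e-02]
 [ 2.800e+01  3.150e+02  4.409e-01  1.090e-01]
 [ 5.500e+01  3.100e+02  4.353e-01  6.520e-02]
 [ 9.600e+01  2.780e+02  4.608e-01 -1.820e-02]
 [ 1.330e+02  2.830e+02  4.369e-01 -6.230e-02]
 [ 1.600e+02  2.630e+02  4.516e-01 -1.103e-01]]
```

Run:
```python
from h import *
from station import r
g=np.array([.5139,-.2601]);wy=-.368
r.goto([*g,.10],rot(wy))
r.move_linear([*g,.035],v=.12)
print(r.move_linear([*g,.0215],v=.04,contact_N=4),r.state()['tool_pos'],r.state()['wrist_force'].round(2))
r.gripper_to(.02,30)
s=r.state();print(s['gripper_width'],s['grip_force'],s['wrist_force'].round(2),s['tool_pos'])
z=s['tool_pos'][2]
r.move_linear([*g,.09],v=.12)
p=sl(.09,-.212)
r.goto([*p,.09],rot(SY+np.pi/2))
r.move_linear([*p,z+.008],v=.12)
s=r.state();print(s['gripper_width'],s['grip_force'],s['tool_pos'],s['time_s'],z)
d=r.get_image("wrist");np.savez('pics/w2.npz',**d);cv2.imwrite('pics/w2.png',d['color'])
d=r.get_image("top");np.savez('pics/t2.npz',**d)
```

```text
False [ 0.51359175 -0.25988578  0.0210943 ] [0.15 0.61 0.43]
0.025106489425696956 29.67307358980179 [-0.06  0.32  0.92] [ 0.51421073 -0.26032693  0.02183366]
0.02559068993783711 29.550691097974777 [ 0.60157372 -0.22865105  0.02983407] 20.2167 0.021833657736186146
```

View pics/w2.png

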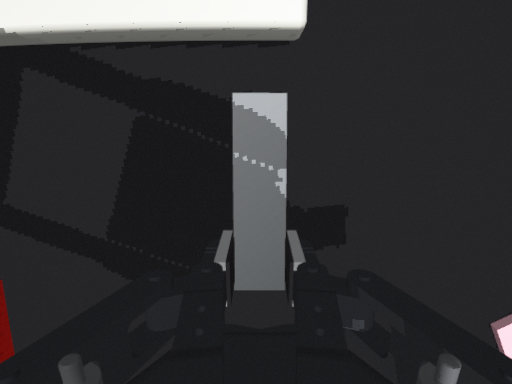

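The wedge is held straight, with its tip spanning columns 233–287 at row 93. The slab's near edge runs along rows 25–40 and its corner is at (307,25). I'll check the offset of the middle line from the corner.

Run:
```python
from h import *
d=dict(np.load('pics/w2.npz'))
S=lambda P:np.array([[np.cos(SY),np.sin(SY)],[-np.sin(SY),np.cos(SY)]])@(P[:2]-SC)
def f(n,uv,z):P=plane(d,[uv],z)[0];print(n,P.round(4),S(P).round(4))
f('corner top',(307,22),.0357);f('edge top far',(307,2),.0357);f('edge top left',(20,30),.0357)
f('corner bottom',(305,38),.0137);f('edge bottom',(20,44),.0137)
f('tipL',(233,93),.012);f('tipR',(287,93),.012);f('thickL',(234,290),.029);f('thickR',(285,290),.029)
```

```text
corner top [ 0.6316 -0.1286  0.0357] [ 0.1092 -0.1094]
edge top far [ 0.6321 -0.122   0.0357] [ 0.1089 -0.1027]
edge top left [ 0.5229 -0.1178  0.0357] [-1.000e-04 -1.104e-01]
corner bottom [ 0.6343 -0.1293  0.0137] [ 0.1119 -0.1097]
edge bottom [ 0.5047 -0.1157  0.0137] [-0.0184 -0.1103]
tipL [ 0.5992 -0.1489  0.012 ] [ 0.0792 -0.1331]
tipR [ 0.6245 -0.1517  0.012 ] [ 0.1046 -0.1331]
thickL [ 0.5885 -0.2434  0.029 ] [ 0.0788 -0.2282]
thickR [ 0.6141 -0.2462  0.029 ] [ 0.1046 -0.2282]
```

Run:
```python
from h import *
from station import r
X=.0885;P=lambda y,z:[*sl(X,y),z]
print(r.move_linear(P(-.212,.0212),v=.03,contact_N=2.5));s=r.state();z=s['tool_pos'][2];print(z,s['wrist_force'].round(2))
z=max(z,.0215)
print(r.move_linear(P(-.163,z),v=.06,contact_N=6));s=r.state();print(s['tool_pos'],s['wrist_force'].round(2),s['time_s'])
print(r.move_linear(P(-.126,z),v=.012,contact_N=4.5));s=r.state()
S=np.array([[np.cos(SY),np.sin(SY)],[-np.sin(SY),np.cos(SY)]])
print('slabframe tcp',S@(s['tool_pos'][:2]-SC),s['tool_pos'][2],s['wrist_force'].round(2),S@s['wrist_force'][:2],s['time_s'])
d=r.get_image("wrist");np.savez('pics/w3.npz',**d);cv2.imwrite('pics/w3.png',d['color'])
```

```text
True
0.021843399445757222 [0.07 0.21 3.01]
False
[ 0.60530486 -0.17846618  0.02181302] [0.19 0.49 5.6 ] 21.6333
True
slabframe tcp [ 0.08850235 -0.13488416] 0.021850416946058965 [0.03 2.29 2.73] [-0.22274494  2.28378488] 23.7167
```

View pics/w3.png

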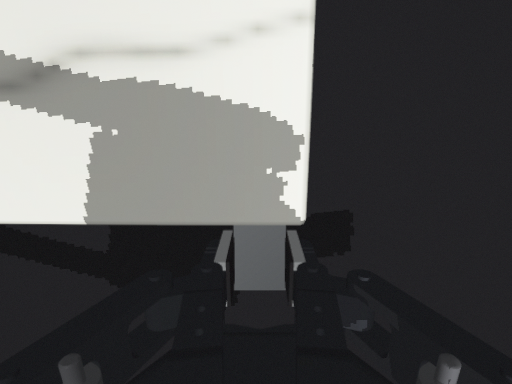

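The wedge is about 55 mm in, as predicted, still gripped at (260,255) and running under the edge beside the corner. The axial force reading is unclear, so I step forward in small increments to confirm it is snug.

Run:
```python
from h import *
from station import r
S=np.array([[np.cos(SY),np.sin(SY)],[-np.sin(SY),np.cos(SY)]])
def st():
    r.dwell(.1);s=r.state();f=S@s['wrist_force'][:2];y=(S@(s['tool_pos'][:2]-SC))[1];print(y.round(5),f.round(2),s['wrist_force'][2].round(2),s['torque'].round(3),s['time_s']);return f[1],y
f,y=st();z=.0218
for i in range(8):
    y+=.0006
    c=r.move_linear([*sl(.0885,y),z],v=.01,contact_N=5);f,_=st()
    if f<-4 or c:print(c);break
```

```text
-0.13508 [-1.06  1.81] 0.82 [0.297 0.012 0.01 ] 23.8667
-0.13502 [-0.46 -2.14] 0.91 [-0.33   0.077 -0.006] 24.375
-0.13447 [-0.03 -4.64] 1.3 [-0.753  0.145 -0.012] 24.725
False
```

Axial resistance is now 4.6 N and rising quickly, so it is snug. I let go, then do the round of presses, stopping if corner 2 still gives.

Run:
```python
from h import *
from station import r
p0=r.state()['tool_pos']
r.gripper_to(.045);print(r.state()['wrist_force'].round(2))
r.move_linear([p0[0],p0[1],.11],v=.12)
d=r.get_image("top");np.savez('pics/t4.npz',**d)
r.gripper_to(0.0)
o=rot(SY+.2)
for k in(2,3,4,1):
    p=sl(*COR[k])
    if k==2: r.goto([*p,.085],o)
    else: r.move_linear([*p,.07],v=.2)
    r.move_linear([*p,.06],v=.1)
    r.dwell(.1);f0=r.state()['wrist_force'][2]
    c=r.move_linear([*p,.048],v=.015,contact_N=4);s=r.state();z=s['tool_pos'][2];z1=z
    hist=[]
    for i in range(14):
        z-=.0005;r.move_linear([*p,z],v=.01,contact_N=12);r.dwell(.08);s=r.state();f=s['wrist_force'][2]-f0;hist.append((round(f,1),round(s['tool_pos'][2]*1e3,2)))
        if f>8.8:break
    r.dwell(.4);s=r.state()
    print(k,c,round(z1,4),hist,'hold',s['wrist_force'].round(2),f0,s['tool_pos'][2].round(4),s['time_s'])
    r.move_linear([*p,.07],v=.1)
    if s['tool_pos'][2]<.0536: print('gives');break
```

```text
[ 0.81  0.3  -0.43]
2 True 0.0547 [(np.float64(5.2), np.float64(54.69)), (np.float64(7.5), np.float64(54.63)), (np.float64(8.9), np.float64(54.58))] hold [-2.07  0.6   8.68] -0.03477395902777966 0.0545 30.175
3 True 0.0547 [(np.float64(4.0), np.float64(54.66)), (np.float64(8.4), np.float64(54.62)), (np.float64(13.2), np.float64(54.59))] hold [-3.21  0.7  12.61] 0.432680072976749 0.0546 33.775
4 True 0.0547 [(np.float64(6.1), np.float64(54.69)), (np.float64(11.0), np.float64(54.64))] hold [-2.76 -0.7   9.8 ] -0.6833973234828506 0.0546 37.05
1 True 0.0547 [(np.float64(5.3), np.float64(54.72)), (np.float64(6.5), np.float64(54.69)), (np.float64(9.8), np.float64(54.7))] hold [-3.01  0.66  9.92] 0.1394385176397336 0.0547 40.6583
```

All four corners stood firm (54.5–54.7 mm) at about 9–13 N, in the order 2, 3, 4, 1. I back off and take a last look.

Run:
```python
from h import *
from station import r
p=sl(.09,-.26);r.goto([.45,-.22,.30],rot(SY+np.pi/2))
d=r.get_image("wrist");cv2.imwrite('pics/w5.png',d['color'])
d=r.get_image("side");im=d['color'].astype(int);v=im.max(2);sat=v-im.min(2)
b=box(d,big((v>150)&(sat<50),(251,197)),.034);print([np.round(x,3) for x in b])
a=np.hstack([cv2.resize(d['color'][60:260,150:370],(550,500)),]);cv2.imwrite('pics/s5.png',a);print(r.state()['time_s'],r.state()['wrist_force'])
```

```text
[array([ 0.534, -0.009]), array([224.858, 218.847]), np.float64(83.64), array([[ 0.412, -0.108],
       [ 0.63 , -0.132],
       [ 0.655,  0.091],
       [ 0.437,  0.115]], dtype=float32)]
42.7917 [-0.05521036  0.06854541  0.55156616]
```

View pics/s5.png

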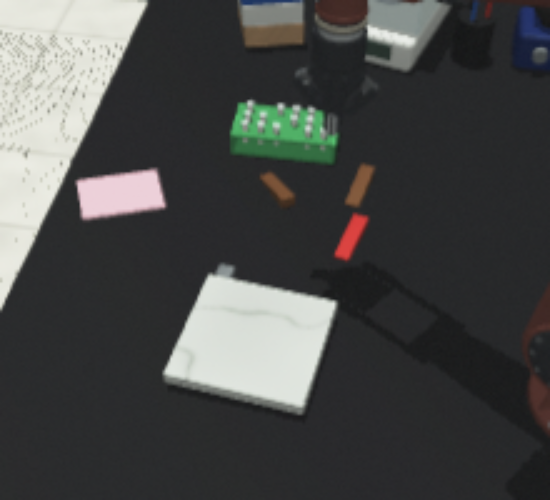

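View pics/w5.png

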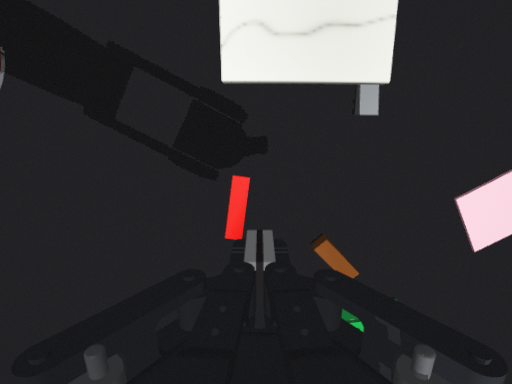

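The wedge sits under the slab's edge by the far-right corner, at (368,99) in the wrist view and (225,270) in the side crop. The slab is still in its place and the other things are where they were.

```bash
python3 -c "
from station import r
print(r.job_done())"
```

```text
the job is handed in; nothing more can be done
None
```

The job is handed in: corner 2 (far right) was the one that gave, the grey wedge is snug under the edge beside it and released, and corners 2, 3, 4, 1 then all held firm at about 9–13 N, with the slab in place and about 43 s used.

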